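# Clamp an eyepiece in its stand, then ease the knurled nut a quarter turn

### The arm

A 6-joint arm with a two-finger parallel gripper is mounted at the origin on the work surface. World frame = base frame: x ahead of the robot, y to its left, z up, the work surface at z = 0. Lengths are in m, angles in rad, forces in N, time in s.
With the tool pointing down it reaches from about 0.35 to 0.775 m from the base axis. Payload 7.3 kg.
Tool frame: the origin (TCP) lies at the very end of the fingers, on their centre line; the grasp point (between the pads) lies 19 mm behind it; z points along the fingers, x is the direction in which the jaws open and shut, and the axes are right-handed (so a half turn about z gives the same grasp; the last joint's range is limited). The gripper opens to 92 mm and grips with 3 to 60 N. Pads are 19 mm wide; open, the fingers measure 130 mm over their backs; the gripper's body (75 mm by 190 mm) begins 47 mm behind the grasp point.
Start: joints at [1.078, 0.342, 1.524, -0, 1.275, -0.146], TCP at [0.178, 0.494, 0.227] pointing down, gripper open.
Joint ranges: [-2.53, 2.53], [-0.77, 2.02], [0.04, 2.7], [-1, 4.14], [0.28, 2.66], [-3.11, 3.11]. Speed limits (rad/s): [2.57, 2.57, 3.14, 3.14, 3.14, 3.14].

### API

Orientations are given as [roll, pitch, yaw] about the fixed x, y, z axes, in that order (R = Rz(yaw) Ry(pitch) Rx(roll)).
In Python, from cell import observe, read_camera, camera_params, hand_in gives the robot as it stands.
- The arm moves only by the tool apply_moves, never from a script. Its argument "increments" is a list of rows, each an object with "grip": the opening, from 0 (shut) to 1 (fully open); "linear": the shift along the world's x, y, z in mm, a list of three; "turn": the turn, a rotation vector about the world's x, y, z in units of 6 degrees (1.0 is 6 degrees), a list of three. A call has 1 to 10 rows; each row is the pose to reach, as a shift and turn from the pose commanded when the call began; what a row does not reach only later rows make up. A row lasts 1/10 s, in which the tool goes at most 50 mm and 8.59 degrees, less where a joint would pass 70% of its speed; a pose out of reach is approached as far as the arm can. A call with a gripper value outside its range is refused whole. The fingers move at their own pace and stop on an object; "grip_force" is the grip in N (left out, the last holds). Time passes only in rows, so rows that repeat a pose let the fingers close. It gives the time, the measured TCP pose, the force and the opening at its end, in the units of the state.
- observe(): the state, without advancing time (a new reading comes with each control period).
- read_camera(name): name is "scene" or "top" or "wrist"; returns the picture (480x640x3 uint8, red, green, blue); there is no depth.
- camera_params(name): a dict with "camera_matrix" (3x3 intrinsics, pixels), "world_to_cam" (4x4, takes a point from world to camera coordinates); the wrist camera has in their place "hand_eye" (4x4, takes a point from camera to tool coordinates, whose origin is the TCP and whose axes are the tool frame's). Camera axes: x right, y up, looking along -z (the intrinsics and any distortion apply to the point x, -y, -z); pixel columns grow to the right and rows downward; lengths in m; the calibration is good to about 2 mm. A picture is of the moment at which its call begins: read the wrist's pose just before it. camera_params takes no time and is no camera call.
- hand_in(): hands the job in, once; it reports no verdict.
The state is a dict: "time": time; "qpos": joint angles; "qvel": joint speeds; "joint_efforts": joint torques, N m; "tool_pos": TCP position; "tool_rot": TCP orientation; "contact_force": force on the tool from outside, world axes, zero at the start; "torque": the same for the moment, N m; "opening": finger opening in m.
Only numpy, scipy, OpenCV 4.12 (cv2) and the standard library are available. Lean on these libraries where they do the work, as an engineer would, in place of code of your own. Each camera call takes 0.05 s, during which the arm holds its last target.

### The job

Take the smaller of the two eyepieces out of the rack and slide it fully home, upright, into the tube of the eyepiece stand. Then screw the knurled nut on the tube clockwise all the way down until it bottoms out, back it off a quarter turn so that the eyepiece can still be turned, and finish while holding the nut there in the gripper, clear of the eyepiece. Leave the other things where they are.

Things in the scene. Friction and masses are not known exactly. Their poses are not given: they have to be found in the camera images.
- eyepiece: The smaller eyepiece, loose, standing in one of the two holes of the rack (which one varies). Steel barrel 23 mm in diameter and 40 mm long, foot bevelled over 3 mm; above it a black round head 30 mm in diameter and 18 mm high (head from 40 to 58 mm above the origin). Origin: centre of the barrel's foot; z points up along the axis. About 70 g. In the rack and in the tube it hangs by the underside of the head.
- wide_eyepiece: The larger eyepiece, not to be used, in the other hole of the rack: same barrel, black head 38 mm in diameter and 26 mm high. Origin: centre of the barrel's foot. Leave it in place.
- rack: Fixed white plastic block, 72 mm (its x) by 180 mm (its y) by 50 mm high, with two upright holes 26.5 mm wide and 46 mm deep, 45 mm either side of the centre along its y. Origin: centre of the underside. It may stand to the left or to the right of the stand, turned by up to 0.5 rad.
- tube_mouth (a point): Centre of the open top of the stand's upright aluminium tube, 98 mm above the table; z points up. The stand is fixed. Tube: outside 37 mm, bore 25 mm, 73 mm deep to its floor, so that the eyepiece goes in 40 mm until the underside of its head rests on the rim. Round grey foot 110 mm in diameter, 20 mm high. Between foot and nut there is only the tube, with a shoulder 41 mm in diameter and 4 mm high on which the nut bottoms out.
- nut_mid (a point): Point on the tube's axis at mid height of the knurled steel nut (44 mm outside diameter, 20 mm high), which runs on the tube's outside thread and cannot come off. It is 80 mm above the table when the nut is bottomed out, and rises 8 mm per full turn as it is unscrewed. The nut never reaches the rim of the tube. x points from the axis to a small dark dot on the top face of the nut.
- clamp_nut (a joint): How far the nut is unscrewed, rad: 0 = bottomed out on the shoulder (hard stop), growing counter-clockwise seen from above; 4.8 at most. It starts well unscrewed, at 2.4 to 4.2. Right-hand thread: clockwise from above tightens and lowers it. It drags with about 0.06 N m and stays where it is left.
- oil_bottle: Loose amber bottle with a black cap, 28 mm in diameter, 62 mm high. Origin: centre of the underside. Leave it alone.
- slide_box: Loose closed white slide box, 85 x 100 x 32 mm. Origin: centre of the underside. Leave it alone.
- dish: Loose clear round dish, 90 mm in diameter, 14 mm high. Origin: centre of the underside. Leave it alone.
Not all that is in view belongs to the job. What is shaped like the part that bears tube_mouth but purple is not meant.

How it is judged:
On the way, in this order (a step that is already met when the one before it is completed fails the run):
1. the smaller eyepiece is fully home in the tube and let go (z of eyepiece in the frame of tube_mouth below -0.0375 m and horizontal distance between eyepiece and tube_mouth below 0.004 m and angle between eyepiece's own z axis and vertical below 0.08 rad and contact force between the fingers and eyepiece below 0.1 N), for 0.2 s.
2. the nut is bottomed out with the eyepiece in the tube (value of joint clamp_nut below 0.08 rad and z of eyepiece in the frame of tube_mouth below -0.0375 m and horizontal distance between eyepiece and tube_mouth below 0.004 m), for 0.1 s.
At the end, for the whole second after the job is handed in: Bottomed out once, the nut stands a quarter turn unscrewed (1.27 to 1.87 rad), still and gripped by the fingers (over 2 N); the smaller eyepiece is home in the tube (head within 2.5 mm of the rim, 4 mm of the axis, 0.08 rad of upright), not touched by the robot (all of step 1 and value of joint clamp_nut between 1.27 and 1.87 rad and velocity of joint clamp_nut between -0.1 and 0.1 rad/s and contact force between the fingers and clamp_nut above 2 N and contact force between the arm and eyepiece below 0.1 N); the arm keeps its last pose, push and grip.
It fails at once if a bystander was moved (more than 20 mm) (distance of any of wide_eyepiece, oil_bottle, slide_box, dish from where it was at the start of the episode above 0.02 m).
It also fails if it takes over 67 s, if anything falls off the work surface, if the arm or the gripper's body presses on something with over 40 N, if the wrist force passes 120 N, or if a joint passes its speed limit or range.

## Working session

There is one attempt and no reset: what is moved stays moved. The work goes in short steps, Python scripts to look and compute and a tool call to move; the robot and the scene stay as the last step left them, time stands still between calls to the robot, and variables do not carry over. Pictures are saved under pics/ and viewed, and the job is handed in when it is done.

Besides the shell and the picture viewer there is one more tool, called after "Request:" as a command line: name --argument value ..., lists and objects as JSON in quotes. apply_moves: Moves the arm, as the interface text tells. Its arguments: {"type":"object","properties":{"increments":{"type":"array","items":{"type":"object","properties":{"grip":{"type":"number"},"linear":{"type":"array","items":{"type":"number"}},"turn":{"type":"array","items":{"type":"number"}}}}},"grip_force":{"type":"number"}},"required":["increments"]}

```bash
ls; mkdir -p pics
python3 - <<'E'
from cell import *
import cv2
print(observe())
for n in ["scene","top"]:
    p=camera_params(n); print(n,p)
    cv2.imwrite(f"pics/{n}0.png",read_camera(n)[:,:,::-1])
print(camera_params("wrist"))
E
```

```text
pics
{'time': 0.0, 'qpos': array([ 1.07801827e+00,  3.42706703e-01,  1.52501996e+00,  2.34397203e-06,
        1.27538755e+00, -1.46022955e-01]), 'qvel': array([ 1.62298230e-03,  9.99887516e-04, -3.48592939e-04, -3.16418808e-05,
       -1.35105704e-03,  2.20308047e-03]), 'joint_efforts': array([ 1.58296825e-03, -4.31229687e+01, -2.44222373e+01,  7.19431113e-02,
        5.58969914e-02, -1.36945919e-04]), 'tool_pos': array([0.17821599, 0.49339494, 0.22605225]), 'tool_rot': array([-3.14136904e+00,  1.50503213e-03,  1.22404071e+00]), 'contact_force': array([0.50089526, 0.54444419, 0.23757861]), 'torque': array([-0.0149057 , -0.01539336, -0.00642049]), 'opening': 0.09163803783669053}
scene {'camera_matrix': array([[474.33117423,   0.        , 315.83740988],
       [  0.        , 474.33117423, 241.74739462],
       [  0.        ,   0.        ,   1.        ]]), 'world_to_cam': array([[ 0.53317915,  0.84591002,  0.01249906, -0.2987723 ],
       [-0.67071237,  0.41365476,  0.6156579 ,  0.34067823],
       [ 0.5156209 , -0.33663923,  0.78791441, -1.1374144 ],
       [ 0.        ,  0.        ,  
[... 293 characters left out ...]
97479036, -0.00893068,  0.22294394, -0.58470629],
       [-0.22287645,  0.00796201,  0.97481419, -0.81074839],
       [ 0.        ,  0.        ,  0.        ,  1.        ]])}
{'camera_matrix': array([[354.38477181,   0.        , 318.0630867 ],
       [  0.        , 354.38477181, 242.6122208 ],
       [  0.        ,   0.        ,   1.        ]]), 'hand_eye': array([[ 9.99999402e-01, -7.22882199e-04, -8.20604560e-04,
         2.10104091e-04],
       [-9.17099468e-04, -9.63085669e-01, -2.69193524e-01,
        -7.22795247e-02],
       [-5.95717285e-04,  2.69194116e-01, -9.63085756e-01,
        -1.57469143e-01],
       [ 0.00000000e+00,  0.00000000e+00,  0.00000000e+00,
         1.00000000e+00]])}
```

View pics/scene0.png

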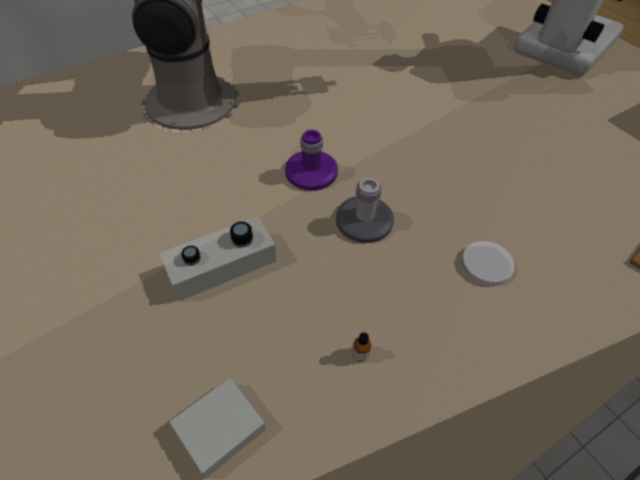

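View pics/top0.png

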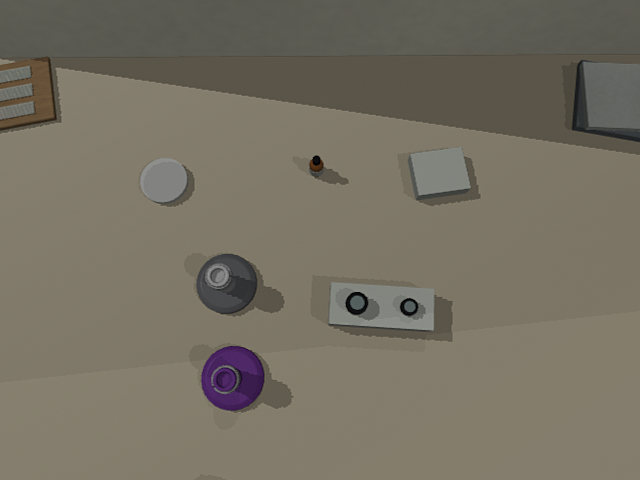

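The scene has two eyepieces, with heads at top-view (357,303), larger, and (409,306), smaller. It also has two stands, grey at (219,277) and purple at (227,380). I choose (409,306) and the grey stand, and check both in a close crop with first measurements.

```bash
cat > h.py <<'E'
import numpy as np, cv2
from cell import *
from scipy.spatial.transform import Rotation as Ro
def ray(name,u,v,st=None):
    p=camera_params(name);K=p["camera_matrix"]
    d=np.array([(u-K[0,2])/K[0,0],-(v-K[1,2])/K[1,1],-1])
    if name=="wrist":
        T=np.eye(4);T[:3,:3]=Ro.from_euler('xyz',st["tool_rot"]).as_matrix();T[:3,3]=st["tool_pos"]
        M=T@p["hand_eye"]
    else: M=np.linalg.inv(p["world_to_cam"])
    return M[:3,3],M[:3,:3]@d
def atz(name,u,v,z,st=None):
    o,d=ray(name,u,v,st); return o+d*(z-o[2])/d[2]
def proj(name,X,st=None):
    p=camera_params(name);K=p["camera_matrix"]
    if name=="wrist":
        T=np.eye(4);T[:3,:3]=Ro.from_euler('xyz',st["tool_rot"]).as_matrix();T[:3,3]=st["tool_pos"]
        W=np.linalg.inv(T@p["hand_eye"])
    else: W=p["world_to_cam"]
    c=W[:3,:3]@np.asarray(X)+W[:3,3]; return K[0,0]*c[0]/-c[2]+K[0,2],K[1,1]*-c[1]/-c[2]+K[1,2]
E
python3 - <<'E'
from h import *
for n,c,z in [("top",(357,303),.076),("top",(409,306),.068),("scene",(191,252),.068),("scene",(241,229),.076),("top",(219,277),.098),("scene",(370,184),.098),("scene",(313,135),.098)]:
    print(n,c,atz(n,*c,z).round(4))
t=cv2.imread("pics/top0.png");s=cv2.imread("pics/scene0.png")
a=cv2.resize(t[270:340,320:440],None,fx=5,fy=5,interpolation=2)[:290,:400]
A=cv2.resize(t[275:335,335:435],(400,240),interpolation=2);B=cv2.resize(t[250:310,180:280],(400,240),interpolation=2)
C=cv2.resize(s[215:275,150:250],(400,240),interpolation=2);D=cv2.resize(s[165:225,320:420],(400,240),interpolation=2)
cv2.imwrite("pics/crop0.png",np.vstack([np.hstack([A,B]),np.hstack([C,D])]))
E
```

```text
top (357, 303) [ 0.4786 -0.0997  0.076 ]
top (409, 306) [ 0.4735 -0.1885  0.068 ]
scene (191, 252) [ 0.4782 -0.1898  0.068 ]
scene (241, 229) [ 0.4836 -0.1009  0.076 ]
top (219, 277) [0.5214 0.1292 0.098 ]
scene (370, 184) [0.5279 0.1314 0.098 ]
scene (313, 135) [0.3636 0.1161 0.098 ]
```

View pics/crop0.png

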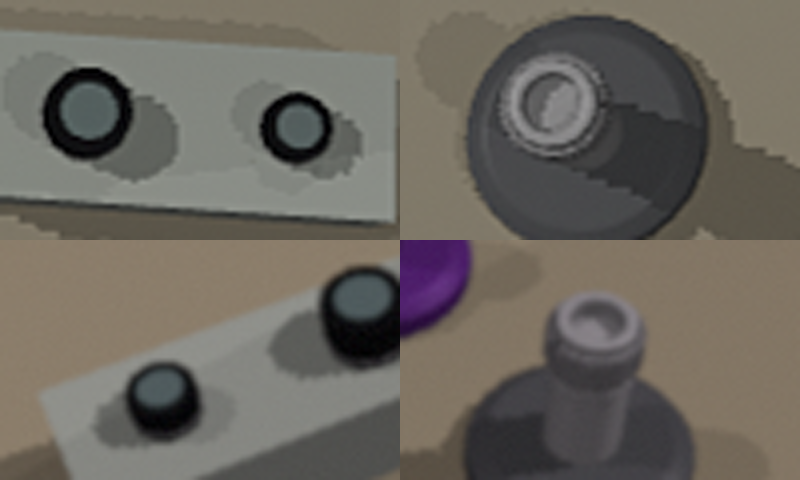

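The crop confirms it: the small head has diameter about 30 mm at (409,306), and the grey stand's tube is open at (219,277). I move over the tube first and measure it with the wrist camera, at yaw 0.

Request:
apply_moves --increments '[{"grip": 1,"linear": [34,-36,0],"turn": [0,0,-1.2]},{"grip": 1,"linear": [69,-72,0],"turn": [0,0,-2.4]},{"grip": 1,"linear": [104,-109,0],"turn": [0,0,-3.6]},{"grip": 1,"linear": [138,-145,0],"turn": [0,0,-4.8]},{"grip": 1,"linear": [173,-181,0],"turn": [0,0,-6]},{"grip": 1,"linear": [207,-218,0],"turn": [0,0,-7.2]},{"grip": 1,"linear": [242,-254,0],"turn": [0,0,-8.4]},{"grip": 1,"linear": [277,-290,0],"turn": [0,0,-9.6]},{"grip": 1,"linear": [311,-327,0],"turn": [0,0,-10.8]},{"grip": 1,"linear": [346,-363,0],"turn": [0,0,-11.7]}]'

```text
time: 1.1
tool_pos: [0.5239, 0.1304, 0.2265]
tool_rot: [-3.142, 0.001, -0.006]
contact_force: [1.2, 0.4, 0.8]
opening: 0.0917
```

Request:
apply_moves --increments '[{"grip": 1,"linear": [0,0,0],"turn": [0,0,0]},{"grip": 1,"linear": [0,0,0],"turn": [0,0,0]},{"grip": 1,"linear": [0,0,0],"turn": [0,0,0]}]'

```text
time: 1.4
tool_pos: [0.5222, 0.1329, 0.2264]
tool_rot: [-3.141, 0.001, 0.0]
contact_force: [0.5, 0.7, -0.6]
opening: 0.0921
```

Run:
```python
from h import *
import pickle
s=observe(); im=read_camera("wrist")[:,:,::-1]; cv2.imwrite("pics/w1.png",im); pickle.dump(s,open("w1.pkl","wb"))
print(s["tool_pos"],s["tool_rot"],s["time"],proj("wrist",[.524,.13,.098],s))
```

```text
[0.5221681  0.13287095 0.22642613] [-3.14142548e+00  1.14768840e-03  7.66765449e-05] 1.4 (np.float64(320.01104288561424), np.float64(237.6973429535797))
```

View pics/w1.png

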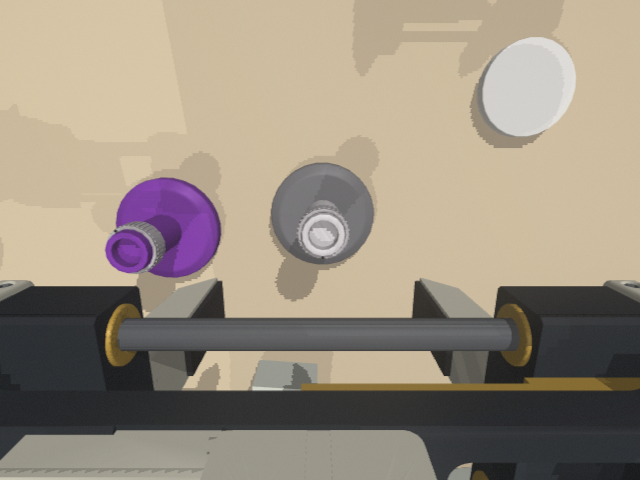

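Run:
```python
from h import *
im=cv2.imread("pics/w1.png")
cv2.imwrite("pics/w1c.png",cv2.resize(im[195:275,270:380],None,fx=7,fy=7,interpolation=cv2.INTER_CUBIC))
```

```text
(no output)
```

View pics/w1c.png

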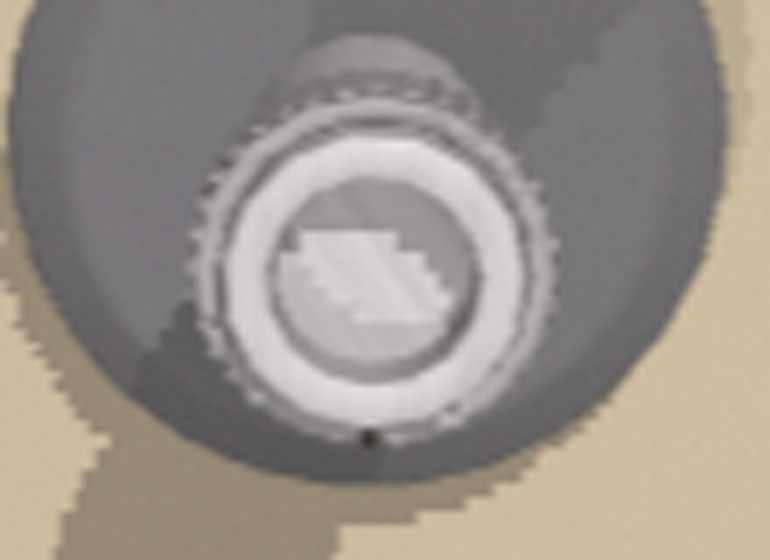

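Run:
```python
from h import *
import pickle
s=pickle.load(open("w1.pkl","rb"))
f=lambda x,y:(270+(x+.5)/7-.5,195+(y+.5)/7-.5)
for p in [(373.5,281),(374.5,279.5),(225,281),(522,281),(373,135),(373,428)]:
    print(atz("wrist",*f(*p),.098,s).round(4))
print(atz("wrist",*f(370,438),.094,s).round(4))
```

```text
[0.5264 0.1326 0.098 ]
[0.5265 0.1328 0.098 ]
[0.5088 0.1325 0.098 ]
[0.5441 0.1326 0.098 ]
[0.5263 0.1502 0.098 ]
[0.5264 0.1142 0.098 ]
[0.5261 0.1117 0.094 ]
```

Request:
apply_moves --increments '[{"grip": 1,"linear": [-5,-40,0],"turn": [0,0,0]},{"grip": 1,"linear": [-12,-85,0],"turn": [0,0,0]},{"grip": 1,"linear": [-19,-130,0],"turn": [0,0,0]},{"grip": 1,"linear": [-26,-175,0],"turn": [0,0,0]},{"grip": 1,"linear": [-33,-220,0],"turn": [0,0,0]},{"grip": 1,"linear": [-40,-262,0],"turn": [0,0,0]},{"grip": 1,"linear": [-47,-300,0],"turn": [0,0,0]},{"grip": 1,"linear": [-47,-320,0],"turn": [0,0,0]},{"grip": 1,"linear": [-47,-320,0],"turn": [0,0,0]},{"grip": 1,"linear": [-47,-320,0],"turn": [0,0,0]}]'

```text
time: 2.45
tool_pos: [0.476, -0.1865, 0.2268]
tool_rot: [-3.141, -0.0, -0.0]
contact_force: [0.2, -0.2, 0.4]
opening: 0.092
```

Run:
```python
from h import *
import pickle
s=observe(); im=read_camera("wrist")[:,:,::-1]; cv2.imwrite("pics/w2.png",im); pickle.dump(s,open("w2.pkl","wb"))
print(s["tool_pos"],s["tool_rot"],s["time"],proj("wrist",[.476,-.189,.068],s))
u,v=map(int,proj("wrist",[.476,-.189,.068],s))
print(u-55,v-40)
cv2.imwrite("pics/w2c.png",cv2.resize(im[v-40:v+40,u-55:u+55],None,fx=7,fy=7,interpolation=cv2.INTER_CUBIC))
```

```text
[ 0.4759658  -0.18650245  0.22680201] [-3.14098298e+00 -3.05497744e-06 -2.63277552e-04] 2.45 (np.float64(317.705395274148), np.float64(228.9227944382321))
262 188
```

View pics/w2c.png

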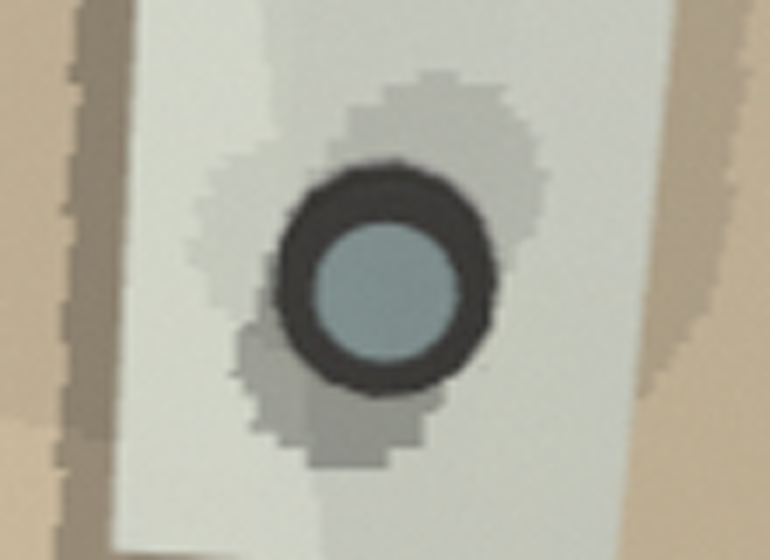

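View pics/w2.png

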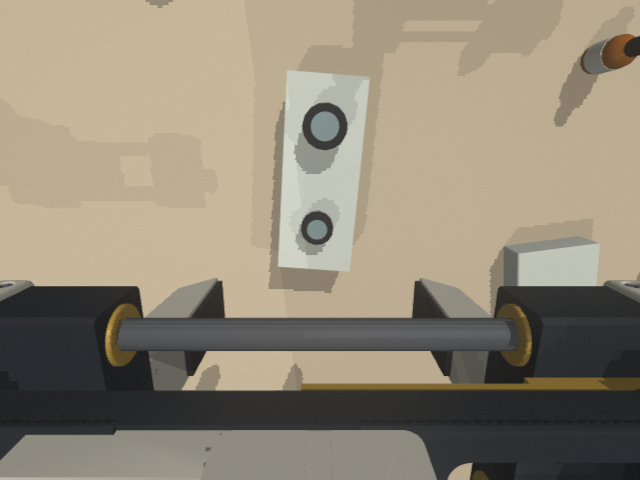

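Run:
```python
from h import *
import pickle
s=pickle.load(open("w2.pkl","rb"))
f=lambda x,y:(262+(x+.5)/7-.5,188+(y+.5)/7-.5)
for p in [(386.5,291),(275,283),(497,283),(386,397)]:
    print(atz("wrist",*f(*p),.068,s).round(4))
for i in range(1): print(observe()["tool_pos"])
```

```text
[ 0.4752 -0.1892  0.068 ]
[ 0.4606 -0.1881  0.068 ]
[ 0.4896 -0.1881  0.068 ]
[ 0.4751 -0.2036  0.068 ]
[ 0.47607025 -0.18612704  0.22682606]
```

Request:
apply_moves --increments '[{"grip": 0.7,"linear": [-1,-3,-45],"turn": [0,0,0]},{"grip": 0.7,"linear": [-1,-3,-90],"turn": [0,0,0]},{"grip": 0.7,"linear": [-1,-3,-130],"turn": [0,0,0]},{"grip": 0.7,"linear": [-1,-3,-150],"turn": [0,0,0]},{"grip": 0.7,"linear": [-1,-3,-162],"turn": [0,0,0]},{"grip": 0.7,"linear": [-1,-3,-172],"turn": [0,0,0]},{"grip": 0.7,"linear": [-1,-3,-173],"turn": [0,0,0]},{"grip": 0.7,"linear": [-1,-3,-173],"turn": [0,0,0]}]' --grip_force 15

```text
time: 3.3
tool_pos: [0.4756, -0.1908, 0.0545]
tool_rot: [3.141, -0.001, -0.001]
contact_force: [0.1, 0.0, -0.2]
opening: 0.0644
```

Run:
```python
from h import *
s=observe(); im=read_camera("wrist")[:,:,::-1]; cv2.imwrite("pics/w3.png",im)
print(s["tool_pos"],s["tool_rot"],s["time"],s["opening"],s["contact_force"])
```

```text
[ 0.47564832 -0.19076191  0.05448491] [ 3.14091220e+00 -1.31259468e-03 -7.17889288e-04] 3.3 0.06440307770185823 [ 0.10008284  0.02920497 -0.16889618]
```

View pics/w3.png

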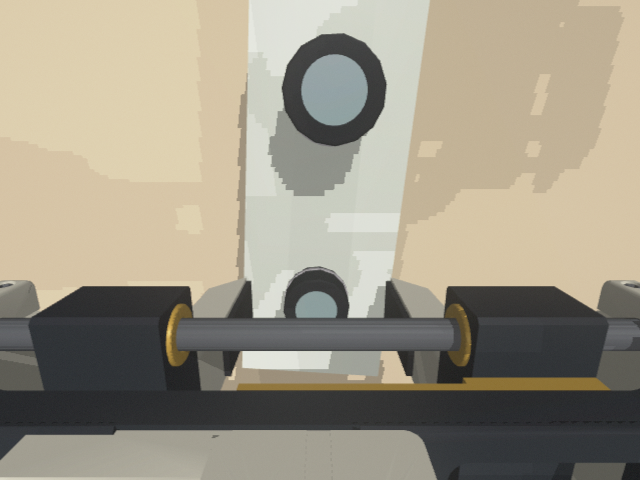

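The small head sits centred between the jaws at (316,305). I close on it.

Request:
apply_moves --increments '[{"grip": 0.5,"linear": [0,1,-1],"turn": [0,0,0]},{"grip": 0.35,"linear": [0,1,-1],"turn": [0,0,0]},{"grip": 0.2,"linear": [0,1,-1],"turn": [0,0,0]},{"grip": 0.2,"linear": [0,1,-1],"turn": [0,0,0]},{"grip": 0.2,"linear": [0,1,-1],"turn": [0,0,0]},{"grip": 0.2,"linear": [0,1,-1],"turn": [0,0,0]}]' --grip_force 20

```text
time: 3.95
tool_pos: [0.4751, -0.1899, 0.0528]
tool_rot: [3.141, -0.0, -0.001]
contact_force: [0.3, 0.4, 0.5]
opening: 0.0292
```

Run:
```python
from h import *
s=observe()
print(s["tool_pos"],s["tool_rot"],s["time"],s["opening"],s["contact_force"])
```

```text
[ 0.47508869 -0.18986703  0.05283367] [ 3.14149922e+00 -2.38691051e-04 -1.28921004e-03] 3.95 0.02917564538776743 [0.30009375 0.36091589 0.51872789]
```

Request:
apply_moves --increments '[{"grip": 0.2,"linear": [0,0,15],"turn": [0,0,0]},{"grip": 0.2,"linear": [0,0,45],"turn": [0,0,0]},{"grip": 0.2,"linear": [0,0,80],"turn": [0,0,0]},{"grip": 0.2,"linear": [0,0,110],"turn": [0,0,0]},{"grip": 0.2,"linear": [0,0,125],"turn": [0,0,0]},{"grip": 0.2,"linear": [6,35,125],"turn": [0,0,0]},{"grip": 0.2,"linear": [12,75,125],"turn": [0,0,0]},{"grip": 0.2,"linear": [19,115,125],"turn": [0,0,0]},{"grip": 0.2,"linear": [25,155,125],"turn": [0,0,0]},{"grip": 0.2,"linear": [31,195,125],"turn": [0,0,0]}]'

```text
time: 4.95
tool_pos: [0.5059, 0.0068, 0.1777]
tool_rot: [-3.142, 0.0, -0.002]
contact_force: [1.4, 0.6, -0.8]
opening: 0.0291
```

Request:
apply_moves --increments '[{"grip": 0.2,"linear": [7,40,0],"turn": [0,0,0]},{"grip": 0.2,"linear": [13,75,0],"turn": [0,0,0]},{"grip": 0.2,"linear": [18,105,0],"turn": [0,0,0]},{"grip": 0.2,"linear": [20,126,0],"turn": [0,0,0]},{"grip": 0.2,"linear": [20,126,0],"turn": [0,0,0]},{"grip": 0.2,"linear": [20,126,0],"turn": [0,0,0]},{"grip": 0.2,"linear": [20,126,0],"turn": [0,0,0]}]'

```text
time: 5.65
tool_pos: [0.5259, 0.1303, 0.1776]
tool_rot: [3.141, 0.0, -0.002]
contact_force: [-0.4, 0.1, -0.4]
opening: 0.029
```

Run:
```python
from h import *
import pickle
s=observe(); im=read_camera("wrist")[:,:,::-1]; cv2.imwrite("pics/w4.png",im); pickle.dump(s,open("w4.pkl","wb"))
sc=read_camera("scene")[:,:,::-1];tp=read_camera("top")[:,:,::-1]
a=cv2.resize(sc[110:260,310:450],None,fx=2.8,fy=2.8,interpolation=2)
b=cv2.resize(tp[210:350,160:300],(380,420),interpolation=2)
cv2.imwrite("pics/s4.png",np.hstack([a[:420,:390],b]))
print(s["tool_pos"],s["tool_rot"],s["time"],s["opening"],s["contact_force"])
```

```text
[0.52587883 0.13029764 0.17760637] [ 3.14117830e+00  3.78147092e-04 -1.93389734e-03] 5.65 0.02901544816232017 [-0.38667612  0.13210497 -0.44852938]
```

View pics/w4.png

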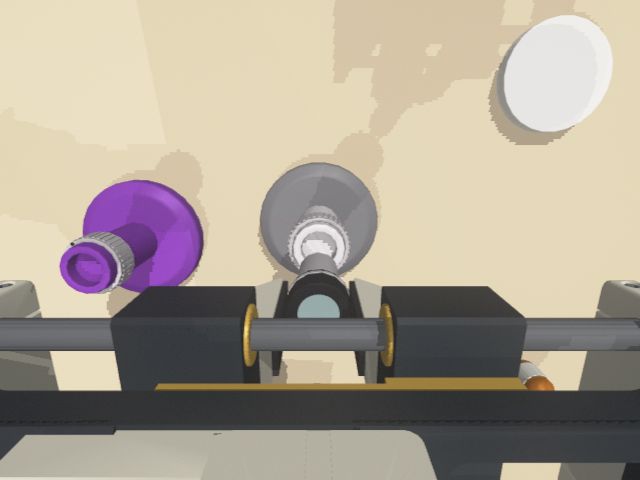

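View pics/s4.png

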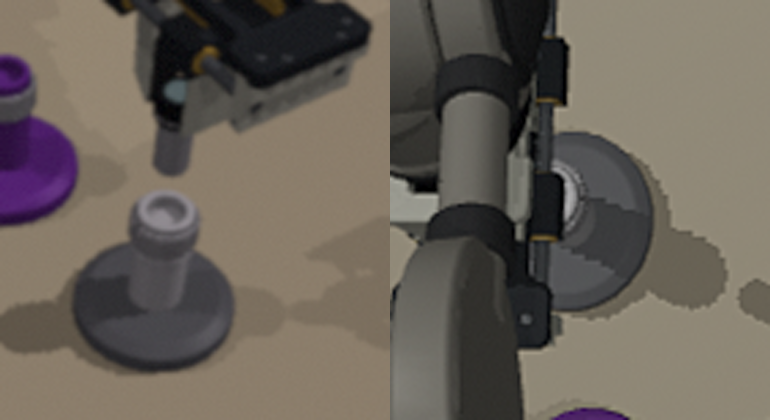

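Run:
```python
from h import *
im=cv2.imread("pics/w4.png")
cv2.imwrite("pics/w4c.png",cv2.resize(im[215:325,265:375],None,fx=5.4,fy=5.4,interpolation=cv2.INTER_CUBIC))
```

```text
(no output)
```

View pics/w4c.png

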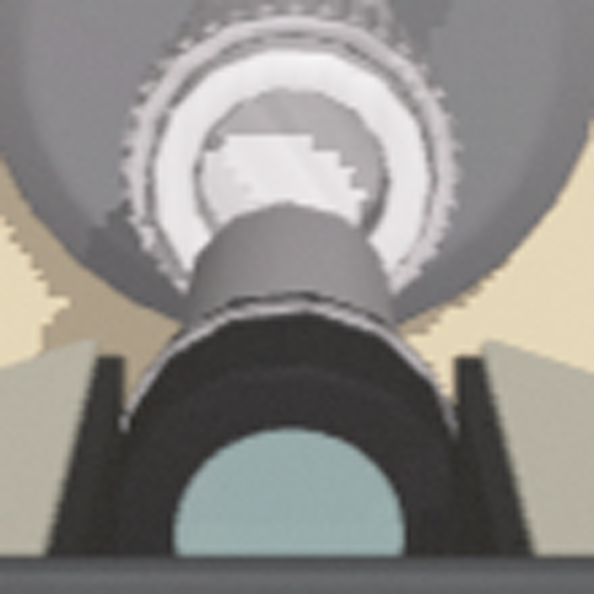

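```bash
cat > ov.py <<'E'
from h import *
import pickle
def ov(c,src,st,out,box,f,extra=[]):
    s=pickle.load(open(st,"rb")); im=cv2.imread(src); x0,y0,x1,y1=box
    b=cv2.resize(im[y0:y1,x0:x1],None,fx=f,fy=f,interpolation=cv2.INTER_CUBIC)
    for (cx,cy,z,r,col) in [(c[0],c[1],.098,.0185,(0,0,255)),(c[0],c[1],.098,.0125,(0,255,0))]+extra:
        pts=[]
        for a in np.linspace(0,2*np.pi,60):
            u,v=proj("wrist",[cx+r*np.cos(a),cy+r*np.sin(a),z],s); pts.append([(u-x0+.5)*f-.5,(v-y0+.5)*f-.5])
        cv2.polylines(b,[np.int32(np.round(pts))],True,col,1)
    return b
E
python3 - <<'E'
from ov import *
s=pickle.load(open("w4.pkl","rb"));t=s["tool_pos"]
ex=[(t[0],t[1]+.001,t[2]+.0152,.015,(255,0,255)),(t[0],t[1]+.001,t[2]-.0428,.0115,(255,0,0))]
A=ov((.5264,.1327),"pics/w4.png","w4.pkl",0,(265,215,375,325),5,ex)
B=ov((.5264,.1327),"pics/w1.png","w1.pkl",0,(285,200,360,270),5)
h=np.zeros((550,790,3),np.uint8);h[:,:550]=A[:550];h[:350,550:790]=B[:350,60:300]
cv2.imwrite("pics/ov4.png",h)
E
```

```text
(no output)
```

View pics/ov4.png

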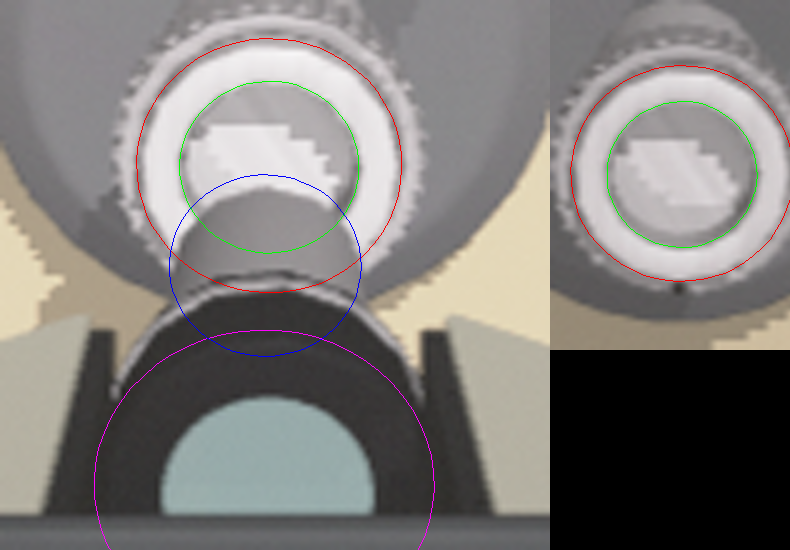

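Request:
apply_moves --increments '[{"grip": 0.2,"linear": [0.5,1.2,-15],"turn": [0,0,0]},{"grip": 0.2,"linear": [0.5,1.2,-28],"turn": [0,0,0]},{"grip": 0.2,"linear": [0.5,1.2,-34],"turn": [0,0,0]},{"grip": 0.2,"linear": [0.5,1.2,-36],"turn": [0,0,0]},{"grip": 0.2,"linear": [0.5,1.2,-38],"turn": [0,0,0]},{"grip": 0.2,"linear": [0.5,1.2,-40],"turn": [0,0,0]},{"grip": 0.2,"linear": [0.5,1.2,-40],"turn": [0,0,0]}]'

```text
time: 6.5
tool_pos: [0.5267, 0.1323, 0.138]
tool_rot: [3.141, -0.001, -0.001]
contact_force: [0.4, -0.4, -0.1]
opening: 0.0293
```

Run:
```python
from h import *
import pickle
s=observe(); im=read_camera("wrist")[:,:,::-1]; cv2.imwrite("pics/w5.png",im); pickle.dump(s,open("w5.pkl","wb"))
print(s["tool_pos"],s["tool_rot"],s["time"],s["opening"],s["contact_force"],s["torque"])
cv2.imwrite("pics/w5c.png",cv2.resize(im[215:325,265:375],None,fx=5.4,fy=5.4,interpolation=cv2.INTER_CUBIC))
```

```text
[0.5266899  0.13227658 0.13802368] [ 3.14142577e+00 -5.97270269e-04 -1.25956962e-03] 6.5 0.029284059998230288 [ 0.40331329 -0.4460973  -0.07519768] [-0.19398794  0.10061647  0.0023921 ]
```

View pics/w5c.png

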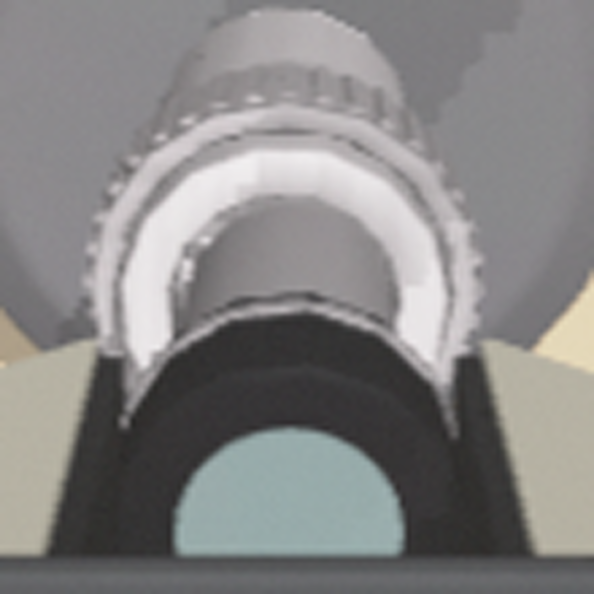

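Request:
apply_moves --increments '[{"grip": 0.2,"linear": [-0.6,0,-2],"turn": [0,0,0]},{"grip": 0.2,"linear": [-0.6,0,-4],"turn": [0,0,0]},{"grip": 0.2,"linear": [-0.6,0,-7],"turn": [0,0,0]},{"grip": 0.2,"linear": [-0.6,0,-10],"turn": [0,0,0]},{"grip": 0.2,"linear": [-0.6,0,-10],"turn": [0,0,0]}]'

```text
time: 7.05
tool_pos: [0.526, 0.1323, 0.1272]
tool_rot: [3.141, 0.0, -0.001]
contact_force: [0.8, -1.3, -2.1]
opening: 0.0291
```

Run:
```python
from h import *
import pickle
s=observe(); im=read_camera("wrist")[:,:,::-1]; cv2.imwrite("pics/w6.png",im); pickle.dump(s,open("w6.pkl","wb"))
print(s["tool_pos"],s["tool_rot"],s["time"],s["opening"],s["contact_force"],s["torque"])
cv2.imwrite("pics/w6c.png",cv2.resize(im[215:325,265:375],None,fx=5.4,fy=5.4,interpolation=cv2.INTER_CUBIC))
```

```text
[0.52595154 0.13232708 0.1272435 ] [ 3.14146518e+00  1.66041256e-04 -1.28699577e-03] 7.05 0.029141560992552402 [ 0.76815347 -1.2788382  -2.05776975] [-0.31657501 -0.1871754   0.00232113]
```

View pics/w6c.png

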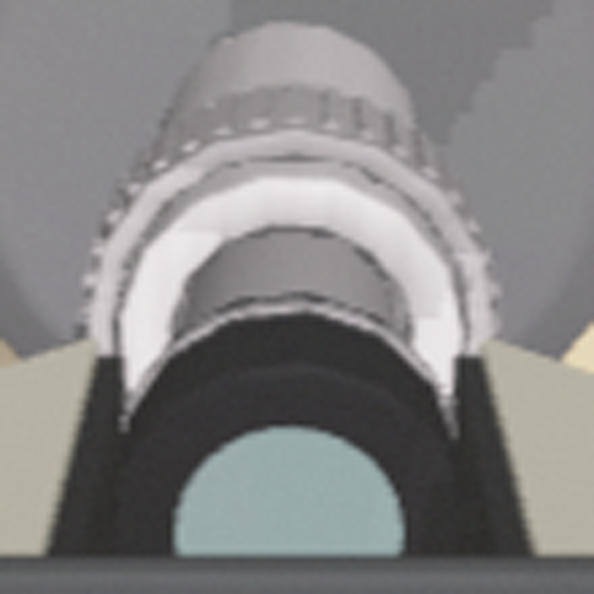

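Request:
apply_moves --increments '[{"grip": 0.2,"linear": [0,-0.4,-4],"turn": [0,0,0]},{"grip": 0.2,"linear": [0,-0.4,-9],"turn": [0,0,0]},{"grip": 0.2,"linear": [0,-0.4,-14],"turn": [0,0,0]},{"grip": 0.2,"linear": [0,-0.4,-19],"turn": [0,0,0]},{"grip": 0.2,"linear": [0,-0.4,-23],"turn": [0,0,0]},{"grip": 0.2,"linear": [0,-0.4,-25],"turn": [0,0,0]},{"grip": 0.2,"linear": [0,-0.4,-25],"turn": [0,0,0]}]'

```text
time: 7.8
tool_pos: [0.5259, 0.132, 0.1024]
tool_rot: [3.142, 0.0, -0.001]
contact_force: [1.5, -2.2, -2.3]
opening: 0.0293
```

Request:
apply_moves --increments '[{"grip": 0.2,"linear": [0,-0.3,-1],"turn": [0,0,0]},{"grip": 0.2,"linear": [0,-0.3,-1.5],"turn": [0,0,0]},{"grip": 0.35,"linear": [0,-0.3,-1],"turn": [0,0,0]},{"grip": 0.5,"linear": [0,-0.3,-1],"turn": [0,0,0]},{"grip": 0.7,"linear": [0,-0.3,-1],"turn": [0,0,0]},{"grip": 0.7,"linear": [0,-0.3,10],"turn": [0,0,0]},{"grip": 0.7,"linear": [0,-0.3,40],"turn": [0,0,0]},{"grip": 0.7,"linear": [0,-0.3,70],"turn": [0,0,0]},{"grip": 0.7,"linear": [0,-0.3,70],"turn": [0,0,0]}]'

```text
time: 8.7
tool_pos: [0.5283, 0.1321, 0.1776]
tool_rot: [-3.141, -0.009, -0.001]
contact_force: [0.4, -0.0, 0.4]
opening: 0.0642
```

Run:
```python
from h import *
import pickle
s=observe(); im=read_camera("wrist")[:,:,::-1]; cv2.imwrite("pics/w7.png",im); pickle.dump(s,open("w7.pkl","wb"))
sc=read_camera("scene")[:,:,::-1]
print(s["tool_pos"],s["time"],s["opening"],s["contact_force"],s["torque"])
a=cv2.resize(im[190:320,250:390],(430,400),interpolation=2);b=cv2.resize(sc[140:240,325:417],(368,400),interpolation=2)
cv2.imwrite("pics/w7c.png",np.hstack([a,b]))
```

```text
[0.52831265 0.13208144 0.17764475] 8.7 0.06415286147895677 [ 0.42453333 -0.01889474  0.42741917] [-0.08802391  0.07759808  0.00548041]
```

View pics/w7c.png

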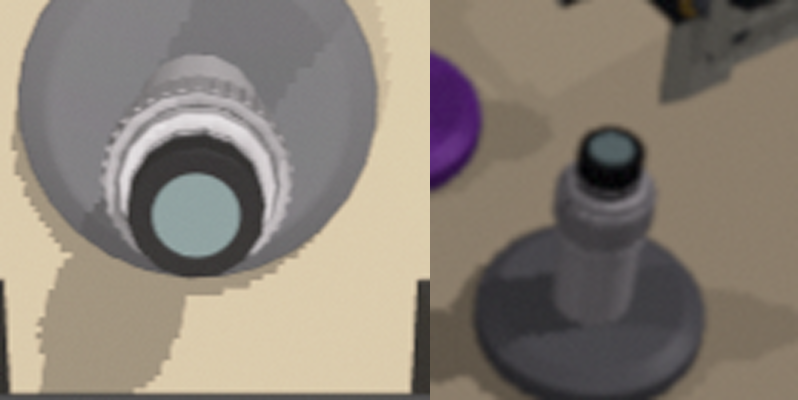

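Run:
```python
from h import *
s=observe()
im=read_camera("wrist")[:,:,::-1]; cv2.imwrite("pics/w8.png",im); print(s["tool_pos"],s["tool_rot"],s["qpos"])
for z in (.111,.116,.121): print(atz("wrist",313.3,259.3,z,s), atz("scene",370.2,177.2,z))
cv2.imwrite("pics/w8c.png",cv2.resize(im[190:320,250:390],None,fx=5,fy=5,interpolation=2)[:599])
```

```text
[0.52619236 0.13177754 0.1738127 ] [-3.14136915e+00 -2.03816578e-03 -1.16655433e-03] [1.04069856e-01 4.19884900e-01 1.55872270e+00 8.91365430e-06
 1.16093469e+00 1.05232639e-01]
[0.52353672 0.13161032 0.111     ] [0.52442658 0.13267846 0.111     ]
[0.52359612 0.13326031 0.116     ] [0.52831005 0.12919278 0.116     ]
[0.52365553 0.13491031 0.121     ] [0.53219352 0.12570711 0.121     ]
```

View pics/w8c.png

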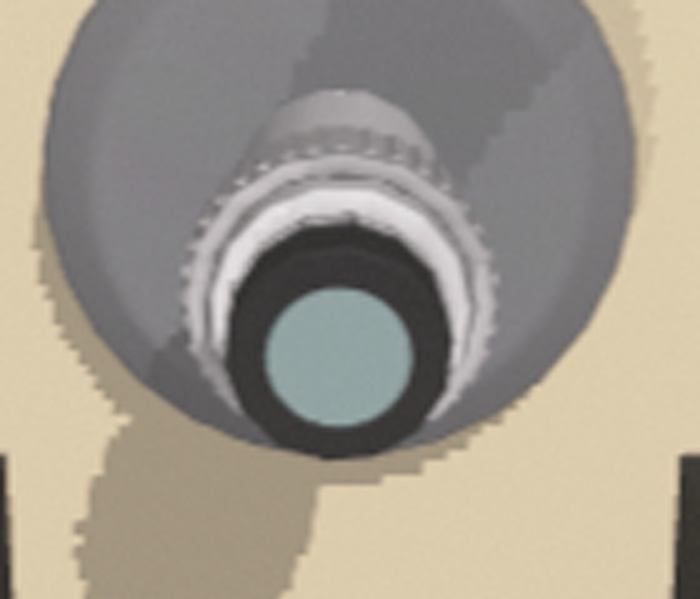

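The eyepiece is seated: its head rests on the rim with a concentric ring visible, lens at wrist (317,261). I wind the wrist counter-clockwise about 2 rad in the air so the nut can be done in one turn, then check the centring again from that yaw.

Request:
apply_moves --increments '[{"grip": 0.75,"linear": [0,0,2],"turn": [0,0,1.4]},{"grip": 0.75,"linear": [0,0,2],"turn": [0,0,2.8]},{"grip": 0.75,"linear": [0,0,2],"turn": [0,0,4.2]},{"grip": 0.75,"linear": [0,0,2],"turn": [0,0,5.6]},{"grip": 0.75,"linear": [0,0,2],"turn": [0,0,7]},{"grip": 0.75,"linear": [0,0,2],"turn": [0,0,8.4]},{"grip": 0.75,"linear": [0,0,2],"turn": [0,0,9.8]},{"grip": 0.75,"linear": [0,0,2],"turn": [0,0,11.2]},{"grip": 0.75,"linear": [0,0,2],"turn": [0,0,12.6]},{"grip": 0.75,"linear": [0,0,2],"turn": [0,0,14]}]'

```text
time: 9.85
tool_pos: [0.5251, 0.1316, 0.1734]
tool_rot: [-3.139, 0.0, 1.471]
contact_force: [0.0, -0.2, 0.7]
opening: 0.0688
```

Request:
apply_moves --increments '[{"grip": 0.75,"linear": [0,0,0],"turn": [0,0,1.4]},{"grip": 0.75,"linear": [0,0,0],"turn": [0,0,2.8]},{"grip": 0.75,"linear": [0,0,0],"turn": [0,0,4.2]},{"grip": 0.75,"linear": [0,0,0],"turn": [0,0,5.1]},{"grip": 0.75,"linear": [0,0,0],"turn": [0,0,5.1]},{"grip": 0.75,"linear": [0,0,0],"turn": [0,0,5.1]},{"grip": 0.75,"linear": [0,0,0],"turn": [0,0,5.1]}]'

```text
time: 10.55
tool_pos: [0.5257, 0.1317, 0.1743]
tool_rot: [-3.141, -0.0, 1.997]
contact_force: [-0.9, -0.3, 0.1]
opening: 0.0689
```

Run:
```python
from h import *
import pickle
s=observe()
im=read_camera("wrist")[:,:,::-1]; cv2.imwrite("pics/w9.png",im);pickle.dump(s,open("w9.pkl","wb")); print(s["time"],s["tool_pos"],s["tool_rot"],s["qpos"])
cv2.imwrite("pics/w9c.png",cv2.resize(im[190:310,250:390],None,fx=5,fy=5,interpolation=2))
```

```text
10.55 [0.52568511 0.13170923 0.17429394] [-3.14072829e+00 -4.16233565e-04  1.99704138e+00] [ 1.03974530e-01  4.20149924e-01  1.55683294e+00  1.31709483e-04
  1.16556149e+00 -1.89311902e+00]
```

View pics/w9c.png

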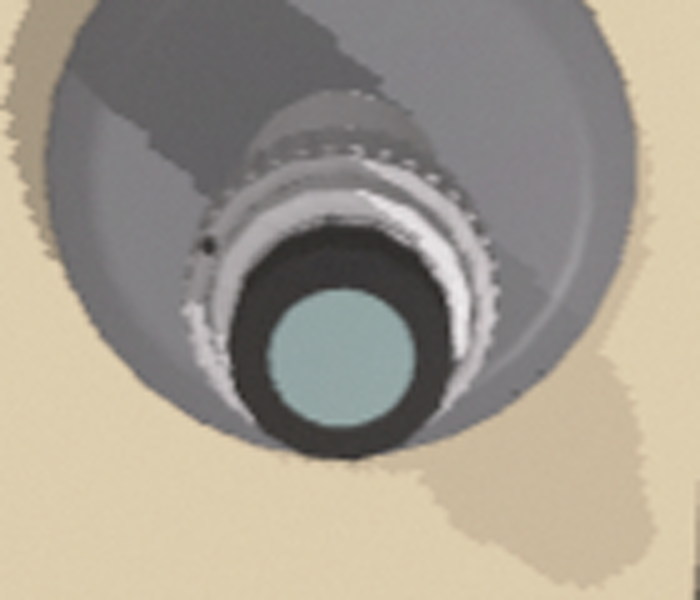

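Lens is at (342,357) in the crop versus (338,357) before turning, so the tool axis coincides with the tube axis. I descend over the nut and grip it.

Request:
apply_moves --increments '[{"grip": 0.75,"linear": [0,0,-25],"turn": [0,0,0]},{"grip": 0.75,"linear": [0,0,-55],"turn": [0,0,0]},{"grip": 0.75,"linear": [0,0,-80],"turn": [0,0,0]},{"grip": 0.75,"linear": [0,0,-98],"turn": [0,0,0]},{"grip": 0.75,"linear": [0,0,-106],"turn": [0,0,0]},{"grip": 0.6,"linear": [0,0,-106],"turn": [0,0,0]},{"grip": 0.4,"linear": [0,0,-106],"turn": [0,0,0]},{"grip": 0.3,"linear": [0,0,-106],"turn": [0,0,0]},{"grip": 0.3,"linear": [0,0,-106],"turn": [0,0,0]},{"grip": 0.3,"linear": [0,0,-106],"turn": [0,0,0]}]' --grip_force 20

```text
time: 11.6
tool_pos: [0.5266, 0.1318, 0.0697]
tool_rot: [3.14, 0.001, 1.999]
contact_force: [-0.9, -0.4, 3.9]
opening: 0.0438
```

Run:
```python
from h import *
s=observe()
im=read_camera("wrist")[:,:,::-1]; cv2.imwrite("pics/w10.png",im); print(s["time"],s["tool_pos"],s["tool_rot"],s["opening"],s["contact_force"],s["torque"])
```

```text
11.6 [0.52661481 0.13177711 0.06973278] [3.13961122e+00 6.03600728e-04 1.99899946e+00] 0.04376978492599406 [-0.91126837 -0.42146826  3.9076532 ] [ 0.09114878 -0.01188453  0.08774803]
```

View pics/w10.png

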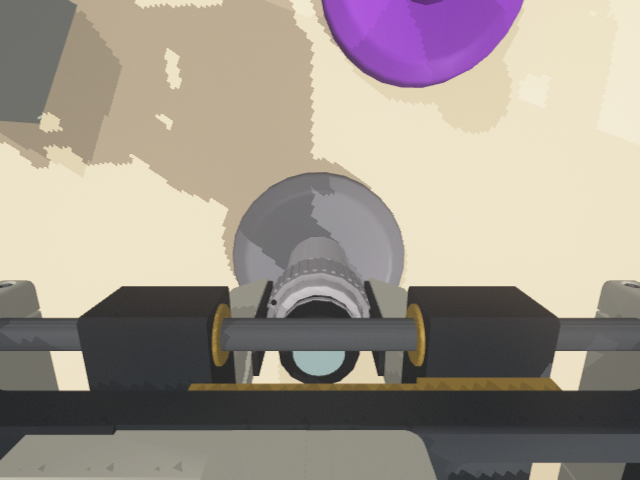

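Request:
apply_moves --increments '[{"grip": 0.3,"linear": [0,0,-0.16],"turn": [0,0,-1.2]},{"grip": 0.3,"linear": [0,0,-0.32],"turn": [0,0,-2.4]},{"grip": 0.3,"linear": [0,0,-0.48],"turn": [0,0,-3.6]},{"grip": 0.3,"linear": [0,0,-0.64],"turn": [0,0,-4.8]},{"grip": 0.3,"linear": [0,0,-0.8],"turn": [0,0,-6]},{"grip": 0.3,"linear": [0,0,-0.96],"turn": [0,0,-7.2]},{"grip": 0.3,"linear": [0,0,-1.12],"turn": [0,0,-8.4]},{"grip": 0.3,"linear": [0,0,-1.28],"turn": [0,0,-9.6]},{"grip": 0.3,"linear": [0,0,-1.44],"turn": [0,0,-10.8]},{"grip": 0.3,"linear": [0,0,-1.6],"turn": [0,0,-12]}]'

```text
time: 12.65
tool_pos: [0.5265, 0.1312, 0.0681]
tool_rot: [3.14, -0.001, 0.737]
contact_force: [-0.1, -2.4, 5.5]
opening: 0.0435
```

Run:
```python
from h import *
s=observe()
im=read_camera("wrist")[:,:,::-1]; cv2.imwrite("pics/w11.png",im[230:400,200:440]); print(s["time"],s["tool_pos"],s["tool_rot"],s["opening"],s["contact_force"],s["torque"],s["joint_efforts"])
```

```text
12.65 [0.52649338 0.13123925 0.06805556] [ 3.14000705e+00 -7.71610450e-04  7.37334118e-01] 0.043548576605220386 [-0.14018675 -2.43805003  5.49471957] [-0.49540608  0.21929679  0.03185774] [  1.21197637 -45.05714893 -17.96470284   0.69548551  -0.24300118
  -1.60198174]
```

View pics/w11.png

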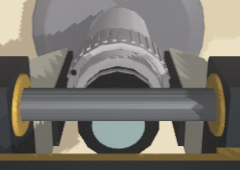

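Request:
apply_moves --increments '[{"grip": 0.3,"linear": [0,0,-0.14],"turn": [0,0,-1.2]},{"grip": 0.3,"linear": [0,0,-0.3],"turn": [0,0,-2.4]},{"grip": 0.3,"linear": [0,0,-0.46],"turn": [0,0,-3.6]},{"grip": 0.3,"linear": [0,0,-0.62],"turn": [0,0,-4.8]},{"grip": 0.3,"linear": [0,0,-0.78],"turn": [0,0,-6]},{"grip": 0.3,"linear": [0,0,-0.94],"turn": [0,0,-7.2]},{"grip": 0.3,"linear": [0,0,-1.1],"turn": [0,0,-8.4]},{"grip": 0.3,"linear": [0,0,-1.26],"turn": [0,0,-9.6]},{"grip": 0.3,"linear": [0,0,-1.42],"turn": [0,0,-10.8]}]'

```text
time: 13.6
tool_pos: [0.526, 0.1312, 0.0666]
tool_rot: [3.141, -0.001, -0.394]
contact_force: [-1.8, -2.6, 7.5]
opening: 0.0436
```

Request:
apply_moves --increments '[{"grip": 0.3,"linear": [0,0,-0.08],"turn": [0,0,-0.6]},{"grip": 0.3,"linear": [0,0,-0.16],"turn": [0,0,-1.2]},{"grip": 0.3,"linear": [0,0,-0.24],"turn": [0,0,-1.8]}]'

```text
time: 13.9
tool_pos: [0.5259, 0.1312, 0.0664]
tool_rot: [3.141, -0.001, -0.579]
contact_force: [-1.9, -1.9, 7.6]
opening: 0.0435
```

```bash
cat > o.py <<'E'
from h import *
import sys
s=observe()
im=read_camera("wrist")[:,:,::-1]; cv2.imwrite(sys.argv[1],im[230:400,200:440]); print(s["time"],s["tool_pos"],s["tool_rot"],s["opening"],s["contact_force"],s["torque"],s["joint_efforts"],s["qpos"][5])
E
python3 o.py pics/w12.png
```

```text
13.9 [0.52591657 0.13118739 0.0663743 ] [ 3.14099600e+00 -8.89925273e-04 -5.78967636e-01] 0.0434733318880552 [-1.86137483 -1.89224676  7.61325336] [-0.49822338  0.54685334  0.76230069] [  0.24500147 -44.41953421 -18.57295811   0.99400587  -0.92962699
  -0.11885363] 0.6834053273532195
```

View pics/w12.png

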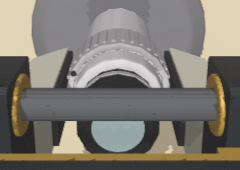

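Request:
apply_moves --increments '[{"grip": 0.3,"linear": [0,0,0],"turn": [0,0,-0.4]},{"grip": 0.3,"linear": [0,0,0],"turn": [0,0,-0.8]},{"grip": 0.3,"linear": [0,0,0],"turn": [0,0,-0.8]}]'

```text
time: 14.25
tool_pos: [0.5262, 0.1317, 0.0663]
tool_rot: [-3.141, -0.001, -0.66]
contact_force: [-0.5, 0.3, 6.3]
opening: 0.0441
```

```bash
python3 o.py pics/w13.png
```

```text
14.25 [0.52624143 0.13170722 0.06629586] [-3.14117854e+00 -1.29439656e-03 -6.60334438e-01] 0.044087146508900735 [-0.54252655  0.31421948  6.3313027 ] [-0.18214577  0.32146007  0.58013782] [ -0.46574844 -45.33805847 -18.13035786   0.4912558   -0.37349696
   0.94941258] 0.7650874838672993
```

View pics/w13.png

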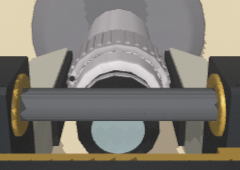

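Torque holds at about 0.6 N m and the dot slipped in the gripper frame from (273,303) to (271,310), so the nut is on its hard stop. I back it off 90°.

Request:
apply_moves --increments '[{"grip": 0.3,"linear": [0,0,0.1],"turn": [0,0,0.7]},{"grip": 0.3,"linear": [0,0,0.2],"turn": [0,0,1.7]},{"grip": 0.3,"linear": [0,0,0.4],"turn": [0,0,2.9]},{"grip": 0.3,"linear": [0,0,0.55],"turn": [0,0,4.1]},{"grip": 0.3,"linear": [0,0,0.7],"turn": [0,0,5.3]},{"grip": 0.3,"linear": [0,0,0.85],"turn": [0,0,6.5]},{"grip": 0.3,"linear": [0,0,1],"turn": [0,0,7.7]},{"grip": 0.3,"linear": [0,0,1.15],"turn": [0,0,8.9]},{"grip": 0.3,"linear": [0,0,1.35],"turn": [0,0,10.1]},{"grip": 0.3,"linear": [0,0,1.5],"turn": [0,0,11.3]}]'

```text
time: 15.3
tool_pos: [0.5261, 0.1317, 0.0678]
tool_rot: [3.141, -0.001, 0.528]
contact_force: [-2.4, -0.8, 5.3]
opening: 0.044
```

Request:
apply_moves --increments '[{"grip": 0.3,"linear": [0,0,0.15],"turn": [0,0,1.2]},{"grip": 0.3,"linear": [0,0,0.3],"turn": [0,0,2.4]},{"grip": 0.3,"linear": [0,0,0.5],"turn": [0,0,3.4]},{"grip": 0.3,"linear": [0,0,0.5],"turn": [0,0,3.9]},{"grip": 0.3,"linear": [0,0,0.5],"turn": [0,0,3.9]},{"grip": 0.3,"linear": [0,0,0.5],"turn": [0,0,3.9]},{"grip": 0.3,"linear": [0,0,0.5],"turn": [0,0,3.9]}]'

```text
time: 16.0
tool_pos: [0.5261, 0.1317, 0.0683]
tool_rot: [3.141, -0.001, 0.931]
contact_force: [-2.1, -0.6, 6.4]
opening: 0.0438
```

```bash
python3 o.py pics/w14.png
python3 - <<'E'
from h import *
o=[read_camera(n)[:,:,::-1] for n in ("scene","top")]
cv2.imwrite("pics/s14.png",np.hstack([cv2.resize(x,(400,300)) for x in o]))
cv2.imwrite("pics/s14c.png",cv2.resize(o[0][120:250,290:450],None,fx=4,fy=4,interpolation=2))
a=cv2.imread("pics/w13.png");b=cv2.imread("pics/w14.png")
cv2.imwrite("pics/d14.png",np.hstack([cv2.resize(x[30:140,55:185],None,fx=3,fy=3,interpolation=2) for x in (a,b)]))
E
```

```text
16.0 [0.52607307 0.13165903 0.06830247] [ 3.14094715e+00 -5.19510792e-04  9.31149023e-01] 0.043809985678291516 [-2.09817425 -0.58022732  6.44246963] [-0.14778522  0.3192361   0.00823594] [-1.68481645e-03 -4.49878407e+01 -1.83335370e+01  1.27676376e-01
 -4.46950430e-01  4.96434385e-02] -0.8271962553597135
```

View pics/d14.png

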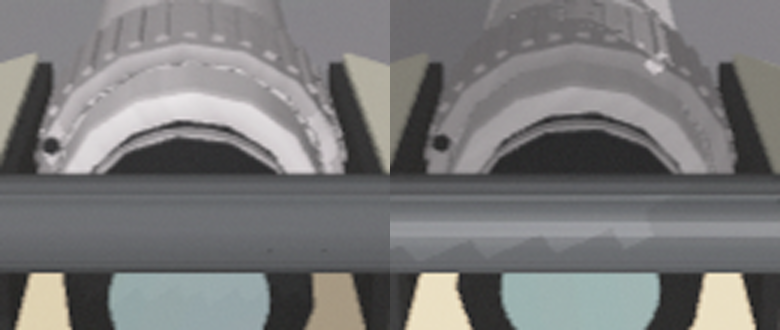

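View pics/s14.png

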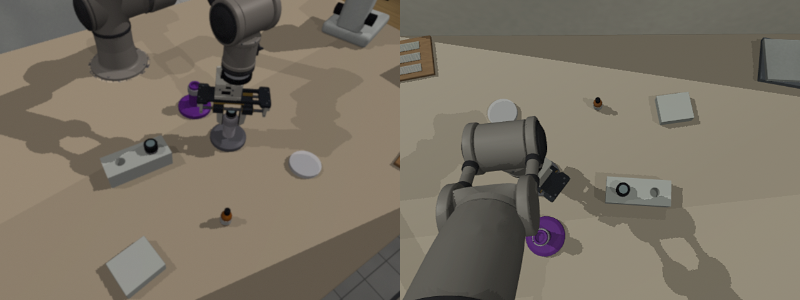

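View pics/s14c.png

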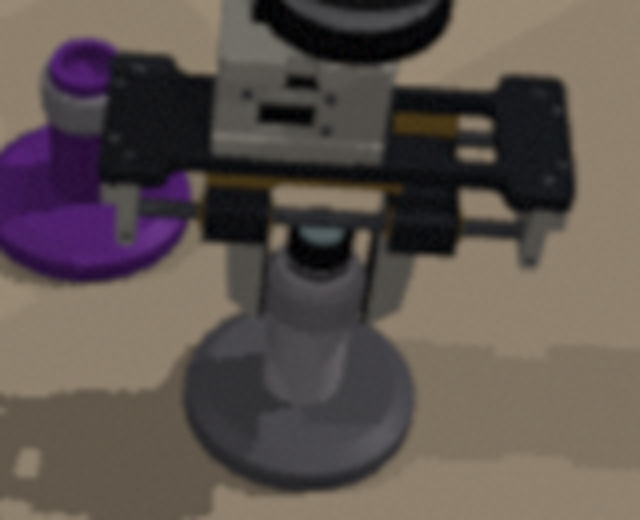

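Run:
```python
from cell import *
s=observe();print(s["qvel"].round(4),s["opening"],s["tool_rot"]);print(hand_in())
```

```text
[-0.0022  0.0007  0.0002 -0.0012  0.     -0.0007] 0.04414190597007283 [ 3.14103850e+00 -4.60919346e-04  9.31123869e-01]
the job is handed in; nothing more can be done
None
```

The smaller eyepiece is home in the grey stand's tube, and the nut is screwed down, backed off a quarter turn and held in the gripper. I handed the job in at about 16 s; no verdict came back.

- **Eyepiece:** I lifted it from the rack, lowered it into the tube and let go. The wrist picture shows its head sitting evenly on the rim. I tried to confirm the height by comparing two cameras. The comparison was rough and disagreed by about 5 mm, because the arm was still settling, so I relied on the look of the seat.
- **Nut, down:** I turned it clockwise about 2.6 rad in one grip. The torque then rose from under 0.1 to about 0.6–0.8 N m, and the dot on the nut slipped slightly in the jaws, so I took it as bottomed out. The joint angle itself can't be read.
- **Nut, back-off:** The tool turned back 1.59 rad and the dot kept its place in the jaws, so the nut should stand at about 1.55–1.6 rad. The arm was still, the fingers were 44 mm apart on the nut at a 20 N grip setting, and there was a visible gap to the eyepiece head.
- **Other things:** In the last scene and top pictures the larger eyepiece, bottle, slide box and dish look unmoved. I did not measure their positions again. A steady upward push of about 6 N remained on the tool at the end.

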